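Snap a bearing cap home with the seating tool

TASK

Set the orange bearing cap, plug down, in the mouth of the grey bearing housing and let go of it; then take the wooden-handled seating tool by its handle and press the cap squarely down with it until it clicks fully home, its rim flush on the housing all round. Push it home with the tool, never with the fingers, and keep the push under 30 N so that the cap does not crack; then stand the tool upright on the bench again, clear of the fixture, and leave the other things where they are.

Things in the scene. Friction and masses are not known exactly. Their poses are not given: they have to be found in the camera images.
- bore_mouth (a point): Centre of the mouth of the grey round bearing housing, in the plane of its flat top face, 57 to 66 mm above the bench; z up along the bore. The housing has 68 mm outer diameter; its bore has 46 mm diameter and is 22 mm deep. Four small spring catches stick out of the bore wall about 9 mm below the mouth.
- cap_boss (a point): Centre of the grip boss of the orange cap (loose, 0.12 kg, starts upright on the bench, plug down). The boss is an upright cylinder, 18 mm diameter, 14 mm high: this point is half-way up it, 7 mm below the cap's top, 7 mm above the upper face of the flange and 31 mm above the cap's underside. z up along the cap's axis.
- cap_flange (a point): Same cap: centre of the underside of its flange (56 mm diameter, 4 mm thick), 20 mm above the cap's underside; z up. Set loosely in the bore the cap rests on the catches, this point about 6 to 10 mm above bore_mouth. Fully home, the flange lies on the housing's top face: this point coincides with bore_mouth.
- tool_grip (a point): Grip point of the seating tool (loose, 0.2 kg, starts standing upright on the bench): on its axis, half-way along the wooden handle that one takes, 66 mm above its foot and 29 mm below its top. The handle is a round upright bar of 28 mm diameter, from 27 to 95 mm above the foot. z up along the tool's axis.
- tool_foot (a point): Same tool: centre of the flat annular underside of its steel bell (48 mm outer diameter; round hollow in the middle 24 mm diameter and 22 mm deep, which goes over the cap's boss so that the ring presses on the upper face of the flange). The bell is 27 mm high.
- seat_tool: The whole seating tool: steel bell with a wooden handle, 95 mm high, origin at the centre of its foot, z up its axis.
- cap: The whole cap, 38 mm high; origin at the centre of its underside, z up its axis. Below the flange is a 20 mm long plug, 43 mm diameter, with a tapered nose (34 mm at the tip) and a snap bead. The bead passes the catches at a push of roughly 12 to 20 N, with a click: the resistance drops, then the flange meets the housing.
- housing: The bearing housing; origin at the centre of its underside, 42 mm below bore_mouth. It is held by friction in a dark clamp sleeve on a rubber pad on a green plate (88 x 88 x 10 mm, fixed). Under a push of 6 to 12 N it slips down by an unknown amount, 0 to 9 mm, to a stop; the pad yields 1 or 2 mm more.
- lamp_shade (a point): Obstacle, fixed: middle of the conical beige shade of the bench lamp (about 120 mm wide, from 80 to 260 mm above the bench); its arm runs from there to the left (+y) at about 0.35 m height. Go round it.
- jar: Bystander: blue-lidded polish jar, 79 mm diameter, 70 mm high; origin at its underside.
- yellow_tin: Bystander: open yellow tin of leather scraps, 97 mm diameter, 47 mm high; origin at its underside.
- red_tin: Bystander: flat red polish tin, 63 mm diameter, 19 mm high; origin at its underside.
- spool_red: Bystander: spool of reddish thread, 42 mm diameter, 48 mm high; origin at its underside.
- black_spool: Bystander: spool of black thread, 42 mm diameter, 60 mm high; origin at its underside.

How it is judged:
By the outcome, as a careful person would: the job done as asked, in the order asked, and still so for the second after the job is handed in, with the robot touching nothing.
It also fails if it takes over 59 s, if anything falls off the work surface, if the arm or the gripper's body presses on something with over 40 N, if the wrist force passes 120 N, or if a joint passes its speed limit or range.

ROBOT

A 6-joint arm with a two-finger parallel gripper is mounted at the origin on a cart in front of the work surface, level with it; the furniture and walls round the work are solid. World frame = base frame: x ahead of the robot, y to its left, z up, the work surface at z = 0. Lengths are in m, angles in rad, forces in N, time in s.
With the tool pointing down it reaches from about 0.3 to 0.875 m from the base axis. Payload 6.4 kg.
Tool frame: the origin (TCP) lies on the centre line of the jaws, within the pads' length; the fingertips stand 22 mm ahead of it and the grasp point (between the pads) lies 3 mm ahead of it (tips_ahead is the distance from the TCP to the fingertips, in m); z points along the fingers, y is the line along which they close (so a half turn about z gives the same grasp; the last joint's range is limited). The gripper opens to 85 mm and grips with 20 to 120 N. Pads are 22 mm wide; open, the fingers measure 114 mm over their backs; the gripper's body (76 mm by 85 mm) begins 54 mm behind the grasp point. The pads swing forward as they close: fully open they stand 13 mm farther back than shut.
Start: joints at [-1.371, 0.181, 1.607, -0, 1.354, -0.206], TCP at [0.227, -0.528, 0.253] pointing down, gripper open.
Joint ranges: [-2.99, 2.99], [-0.89, 2.07], [0.3, 2.58], [-1.14, 4.28], [0, 2.63], [-3.12, 3.12]. Speed limits (rad/s): [2.57, 2.57, 3.01, 3.14, 3.14, 3.14].

INTERFACE

Orientations are given as a unit quaternion [x, y, z, w].
In Python, from station import * gives the robot as it stands. The module is installed in compiled form; this text tells all that it offers.
- The arm moves only by the tool step_arm, never from a script. Its argument "targets" is a list of rows, each an object with "delta_pos": the shift along the tool's x, y, z in cm, a list of three; "turn": the turn, a rotation vector about the tool's x, y, z in degrees, a list of three; "grip": the finger opening in cm, from 0 to 8.54. A call has 1 to 12 rows; each row is the pose to reach, as a shift and turn from the pose commanded when the call began, along the tool's axes at that moment; what a row does not reach only later rows make up. A row lasts 1/12 s, in which the tool goes at most 41.7 mm and 7.16 degrees, less where a joint would pass 70% of its speed; a pose out of reach is approached as far as the arm can. A call with a gripper value outside its range is refused whole. The fingers move at their own pace and stop on an object; the grip force is fixed at half the most. Time passes only in rows, so rows that repeat a pose let the fingers close. It gives the time, the measured TCP pose, the force, the opening and the grip force at its end, in the units of the state.
- sense(): the state, without advancing time (a new reading comes with each control period).
- read_camera(name): name is "scene" or "top" or "wrist"; returns (picture, depth): 420x560x3 uint8, red, green, blue; 420x560 float32, m along the optical axis (not along the pixel's ray), 0 where there is no reading.
- get_calibration(name): a dict with "vfov" (degrees; the focal length in pixels is half the picture's height over the tangent of half this angle, whatever the lens; pixels are square), "cx", "cy" (the principal point, pixels), "dist_coeffs" ([k1, k2, p1, p2, k3] as OpenCV has them; the pictures are not rectified), "position" and "attitude" of the camera in the world. Camera axes: x right, y down, z forward; pixel columns grow to the right and rows downward; lengths in m; the calibration is good to about 2 mm. A picture is of the moment at which its call begins: read the wrist's pose just before it. get_calibration takes no time and is no camera call; for the wrist camera it gives the pose at the moment of the call.
- job_done(): hands the job in; it is judged then, once.
Trained networks look in the newest picture that a camera, given by its name, has taken for a name from the list of things; names that differ only in an ending like _2 or _b are one class to them, and where a whole thing is asked for, a point or a joint stands for the part that bears it (a point fixed in the world has none). Each returns a list of dicts, best first, with "confidence" (0 to 1); they miss things now and then, are a little off and sometimes report something else, mostly with a low value. They report only what shows in the picture. A call takes as long as a camera call.
- spot_in(name, camera): "at" ([row, column] in pixels, amid what is visible of it).
- pinpoint(name, camera): "at" ([row, column] in pixels: a listed point, or the origin of a listed thing).
The state is a dict: "clock": time; "q": joint angles; "dq": joint speeds; "joint_efforts": joint torques, N m; "eef_pos": TCP position; "tcp_rot": TCP orientation; "contact_force": force on the tool from outside, world axes, zero at the start; "torque": the same for the moment, N m; "opening": finger opening in m; "grip_force": force on a finger pad.
Only numpy, scipy, OpenCV 4.12 (cv2) and the standard library are available. Lean on these libraries where they do the work, as an engineer would, in place of code of your own. Each camera call takes 0.05 s, during which the arm holds its last target. There are 200 camera calls.

## Working session

There is one attempt and no reset: what is moved stays moved. The work goes in short steps, Python scripts to look and compute and a tool call to move; the robot and the scene stay as the last step left them, time stands still between calls to the robot, and variables do not carry over. Pictures are saved under pics/ and viewed, at most 13 in all, crops included, and the job is handed in when it is done.

Besides the shell and the picture viewer there is one more tool, called after ">>>" by a JSON object that holds its "op" and its "data", one argument or row to a line. step_arm: Moves the arm, as the interface text tells. Its arguments: {"type":"object","properties":{"targets":{"type":"array","items":{"type":"object","properties":{"delta_pos":{"type":"array","items":{"type":"number"}},"turn":{"type":"array","items":{"type":"number"}},"grip":{"type":"number"}}}}},"required":["targets"]}

```bash
mkdir -p pics; cat > h.py <<'E'
from station import *
import numpy as np, cv2
from scipy.spatial.transform import Rotation as R
def cam(n):
    c=get_calibration(n); f=210/np.tan(np.radians(c["vfov"])/2)
    K=np.array([[f,0,c["cx"]],[0,f,c["cy"]],[0,0,1]])
    a=np.array(c["attitude"]); M=R.from_quat(a).as_matrix() if a.size==4 else a.reshape(3,3)
    return K,np.array(c["dist_coeffs"],float),np.array(c["position"]),M
def ray(n,at,C=None):
    K,D,p,M=C or cam(n)
    u=cv2.undistortPoints(np.array([[[at[1],at[0]]]],float),K,D)[0,0]
    return p,M@np.array([u[0],u[1],1])
def atz(n,at,z,C=None):
    p,d=ray(n,at,C); return p+d*(z-p[2])/d[2]
def atd(n,at,depth,C=None):
    p,d=ray(n,at,C); return p+d*depth
def save(pic,name): cv2.imwrite("pics/"+name,pic[:,:,::-1])
def local(w):  # world displacement -> tool cm
    s=sense(); return R.from_quat(s["tcp_rot"]).inv().apply(w)*100
E
python3 - <<'E'
from h import *
np.set_printoptions(precision=4,suppress=True)
s=sense();print(s)
Z={"bore_mouth":.0615,"cap_boss":.031,"cap_flange":.02,"tool_grip":.066,"tool_foot":0,"lamp_shade":.17,"jar":0,"yellow_tin":0,"red_tin":0,"spool_red":0,"black_spool":0}
for n in("scene","top"):
    pic,d=read_camera(n); save(pic,n+"0.png");C=cam(n);print(n,C[2],C[3])
    for k,z in Z.items():
        r=pinpoint(k,n)[:2]
        for o in r: 
            print(k,np.round(o["at"]),round(o["confidence"],2),atz(n,o["at"],z,C))
E
```

```text
{'clock': 0.0, 'q': array([-1.3713,  0.1815,  1.608 , -0.    ,  1.3538, -0.2063]), 'dq': array([ 0.0022,  0.0004, -0.0005, -0.0006,  0.0005,  0.0006]), 'joint_efforts': array([ -0.0002, -44.4865, -35.1339,  -0.0004,   0.0092,   0.    ]), 'eef_pos': array([ 0.2269, -0.5278,  0.2524]), 'tcp_rot': array([ 0.9795,  0.2015, -0.    , -0.0009]), 'contact_force': array([-0.4866,  0.0351,  0.1417]), 'torque': array([-0.0638,  0.0274,  0.0078]), 'grip_force': 0.0, 'opening': 0.08524496660156836}
scene [ 0.1271 -1.2725  0.7483] [[ 0.8911 -0.2239  0.3947]
 [-0.4533 -0.4805  0.7507]
 [ 0.0216 -0.8479 -0.5297]]
bore_mouth [214. 267.] 0.78 [ 0.5911 -0.3201  0.0615]
cap_boss [265. 267.] 0.81 [ 0.5241 -0.462   0.031 ]
cap_flange [267. 261.] 0.9 [ 0.5161 -0.4487  0.02  ]
tool_grip [236. 211.] 0.72 [ 0.4359 -0.3536  0.066 ]
tool_grip [224. 265.] 0.63 [ 0.5662 -0.3606  0.066 ]
tool_foot [259. 213.] 0.77 [ 0.4387 -0.3526  0.    ]
jar [286. 312.] 0.83 [ 0.5984 -0.5345  0.    ]
yellow_tin [232. 210.] 0.16 [ 0.4707 -0.246   0.    ]
red_tin [320. 256.] 0.92 [ 0.4439 -0.5759  0.    ]
red_tin [212. 302.] 0.17 
[... 228 characters left out ...]
-0.0369 -0.9993]]
bore_mouth [201. 267.] 0.59 [ 0.597  -0.3163  0.0615]
cap_boss [232. 320.] 0.83 [ 0.519  -0.4571  0.031 ]
cap_flange [232. 320.] 0.78 [ 0.5189 -0.4589  0.02  ]
tool_grip [265. 277.] 0.63 [ 0.4334 -0.3474  0.066 ]
tool_grip [203. 345.] 0.3 [ 0.5962 -0.5182  0.066 ]
tool_foot [261. 279.] 0.71 [ 0.4387 -0.3519  0.    ]
jar [205. 346.] 0.67 [ 0.5948 -0.5309  0.    ]
yellow_tin [234. 378.] 0.96 [ 0.5185 -0.6189  0.    ]
red_tin [264. 362.] 0.58 [ 0.4366 -0.5772  0.    ]
spool_red [163. 284.] 0.72 [ 0.706  -0.3588  0.    ]
spool_red [152. 247.] 0.66 [ 0.733 -0.256  0.   ]
black_spool [154. 247.] 0.61 [ 0.7297 -0.2542  0.    ]
black_spool [200. 268.] 0.47 [ 0.6021 -0.3166  0.    ]
```

View pics/scene0.png

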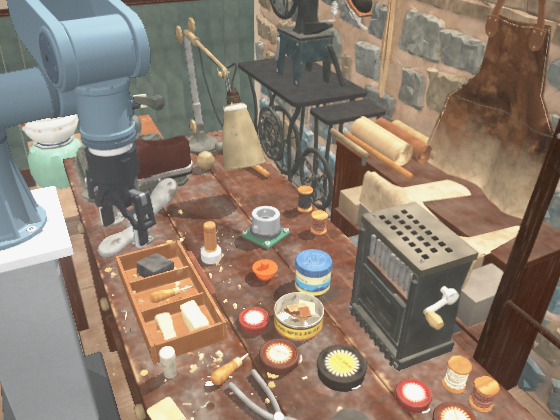

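View pics/top0.png

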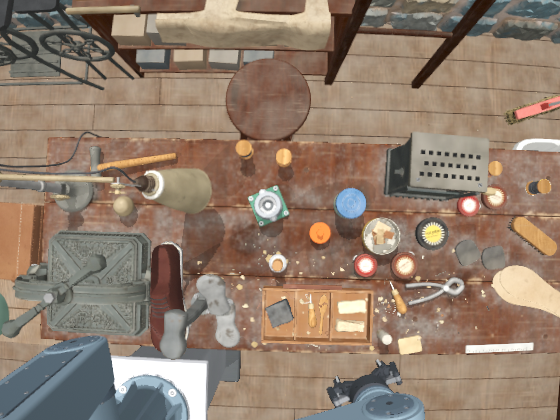

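The housing is on its green plate (scene 267,214; top 268,205), the cap at (264,268), the tool at (210,240), and the lamp shade is left of the housing. All agree with the networks. I'll move above the cap.

>>> {"op": "step_arm", "data": {
  "targets": [
    {"delta_pos":[29.7,5.2,5],"turn":[0,0,0],"grip":5},
    {"delta_pos":[29.7,5.2,5],"turn":[0,0,0],"grip":5},
    {"delta_pos":[29.7,5.2,5],"turn":[0,0,0],"grip":5},
    {"delta_pos":[29.7,5.2,5],"turn":[0,0,0],"grip":5},
    {"delta_pos":[29.7,5.2,5],"turn":[0,0,0],"grip":5},
    {"delta_pos":[29.7,5.2,5],"turn":[0,0,0],"grip":5},
    {"delta_pos":[29.7,5.2,8],"turn":[0,0,0],"grip":5},
    {"delta_pos":[29.7,5.2,8],"turn":[0,0,0],"grip":5},
    {"delta_pos":[29.7,5.2,8],"turn":[0,0,0],"grip":5},
    {"delta_pos":[29.7,5.2,8],"turn":[0,0,0],"grip":5},
    {"delta_pos":[29.7,5.2,8],"turn":[0,0,0],"grip":5},
    {"delta_pos":[29.7,5.2,8],"turn":[0,0,0],"grip":5}
  ]
}}

```text
clock: 2.2
eef_pos: [0.5197, -0.4601, 0.1747]
tcp_rot: [0.98, 0.201, 0.0, 0.001]
contact_force: [0.2, -0.6, -0.2]
opening: 0.0503
grip_force: 0.0
```

```bash
cat > look.py <<'E'
from h import *
import sys
np.set_printoptions(precision=4,suppress=True)
# usage: look.py pic name:z ...
s=sense();C=cam("wrist");pic,d=read_camera("wrist");save(pic,sys.argv[1])
print(s["clock"],s["eef_pos"],s["tcp_rot"],s["opening"],s["contact_force"])
print("cam",C[2],C[3][:,2])
for a in sys.argv[2:]:
    k,z=a.split(":")
    for o in pinpoint(k,"wrist")[:2]:
        w=atz("wrist",o["at"],float(z),C)
        print(k,np.round(o["at"]),round(o["confidence"],2),w,"local cm",local(w-s["eef_pos"]))
E
python3 look.py w1.png cap_boss:.031 cap_flange:.02 bore_mouth:.0615 tool_grip:.066
```

```text
2.2 [ 0.5197 -0.4601  0.1747] [0.9796 0.2008 0.0003 0.0009] 0.0502844995025615 [ 0.1991 -0.5579 -0.1754]
cam [ 0.592  -0.4296  0.2944] [-0.282  -0.1217 -0.9517]
cap_boss [206. 272.] 0.93 [ 0.5187 -0.459   0.031 ] local cm [-0.0546 -0.1733 14.3716]
cap_boss [ 70. 152.] 0.52 [ 0.5891 -0.3208  0.031 ] local cm [ 11.8529 -10.1099  14.3558]
cap_flange [204. 269.] 0.63 [ 0.5163 -0.4567  0.02  ] local cm [-0.18  -0.472 15.471]
bore_mouth [ 62. 130.] 0.89 [ 0.5884 -0.3164  0.0615] local cm [ 11.9702 -10.5303  11.3091]
tool_grip [254. 117.] 0.65 [ 0.4349 -0.347   0.066 ] local cm [ -3.3437 -13.7487  10.8528]
```

View pics/w1.png

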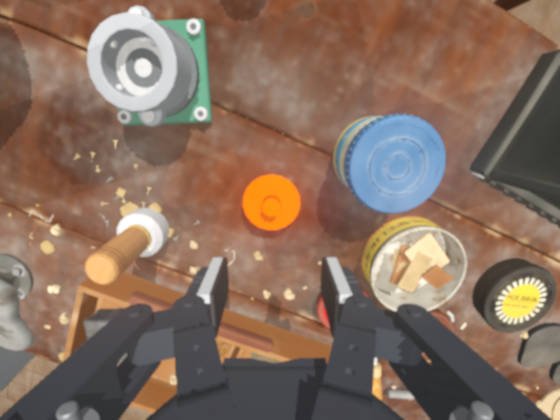

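>>> {"op": "step_arm", "data": {
  "targets": [
    {"delta_pos":[0,-0.2,4],"turn":[0,0,0],"grip":3.2},
    {"delta_pos":[0,-0.2,8],"turn":[0,0,0],"grip":3.2},
    {"delta_pos":[0,-0.2,9],"turn":[0,0,0],"grip":3.2},
    {"delta_pos":[0,-0.2,10],"turn":[0,0,0],"grip":3.2},
    {"delta_pos":[0,-0.2,10.5],"turn":[0,0,0],"grip":3.2},
    {"delta_pos":[0,-0.2,11],"turn":[0,0,0],"grip":3.2},
    {"delta_pos":[0,-0.2,11.5],"turn":[0,0,0],"grip":3.2},
    {"delta_pos":[0,-0.2,11.8],"turn":[0,0,0],"grip":3.2},
    {"delta_pos":[0,-0.2,12],"turn":[0,0,0],"grip":3.2},
    {"delta_pos":[0,-0.2,12.2],"turn":[0,0,0],"grip":3.2},
    {"delta_pos":[0,-0.2,12.2],"turn":[0,0,0],"grip":3.2},
    {"delta_pos":[0,-0.2,12.2],"turn":[0,0,0],"grip":3.2}
  ]
}}

```text
clock: 3.45
eef_pos: [0.5197, -0.4571, 0.0515]
tcp_rot: [0.979, 0.202, 0.0, 0.0]
contact_force: [-0.4, 0.4, 0.0]
opening: 0.0321
grip_force: 0.0
```

```bash
python3 look.py w2.png cap_boss:.031 cap_flange:.02
```

```text
3.45 [ 0.5197 -0.4571  0.0515] [0.9795 0.2015 0.0001 0.0001] 0.032137391961007844 [-0.4133  0.4025  0.0168]
cam [ 0.5921 -0.4267  0.1712] [-0.2825 -0.1207 -0.9516]
cap_boss [270. 275.] 0.83 [ 0.5206 -0.4579  0.031 ] local cm [0.0489 0.1079 2.0531]
cap_flange [261. 274.] 0.62 [ 0.5201 -0.4573  0.02  ] local cm [0.0264 0.0306 3.153 ]
cap_flange [390. 373.] 0.32 [ 0.4546 -0.5606  0.02  ] local cm [-10.0698   6.9425   3.1548]
```

View pics/w2.png

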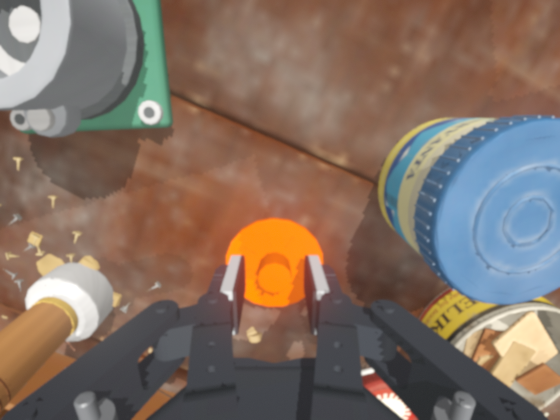

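The boss (275,272) is midway between the fingertips (237 and 315), so I'll close.

>>> {"op": "step_arm", "data": {
  "targets": [
    {"delta_pos":[0.03,0.05,0],"turn":[0,0,0],"grip":2.2},
    {"delta_pos":[0.03,0.05,0],"turn":[0,0,0],"grip":1.5},
    {"delta_pos":[0.03,0.05,0],"turn":[0,0,0],"grip":1},
    {"delta_pos":[0.03,0.05,0],"turn":[0,0,0],"grip":1},
    {"delta_pos":[0.03,0.05,0],"turn":[0,0,0],"grip":1},
    {"delta_pos":[0.03,0.05,0],"turn":[0,0,0],"grip":1}
  ]
}}

```text
clock: 4.1
eef_pos: [0.5202, -0.4574, 0.0517]
tcp_rot: [0.979, 0.202, 0.0, 0.0]
contact_force: [-0.5, 1.2, 5.0]
opening: 0.0138
grip_force: 58.7
```

```bash
python3 look.py w3.png cap_boss:.031 cap_flange:.02; python3 -c "
import cv2;i=cv2.imread('pics/w3.png')[180:360,170:390];cv2.imwrite('pics/w3c.png',cv2.resize(i,None,fx=3,fy=3))"
```

```text
4.1 [ 0.5202 -0.4574  0.0517] [0.9795 0.2015 0.0001 0.0001] 0.013821928892660835 [-0.4778  1.1733  5.033 ]
cam [ 0.5926 -0.427   0.1714] [-0.2825 -0.1207 -0.9517]
cap_boss [274. 274.] 0.87 [ 0.5186 -0.4586  0.031 ] local cm [-0.1978  0.0401  2.0679]
cap_flange [263. 275.] 0.66 [ 0.5196 -0.4588  0.02  ] local cm [-0.1166  0.0968  3.168 ]
cap_flange [248. 272.] 0.39 [ 0.5279 -0.4536  0.02  ] local cm [ 0.8567 -0.0502  3.168 ]
```

View pics/w3c.png

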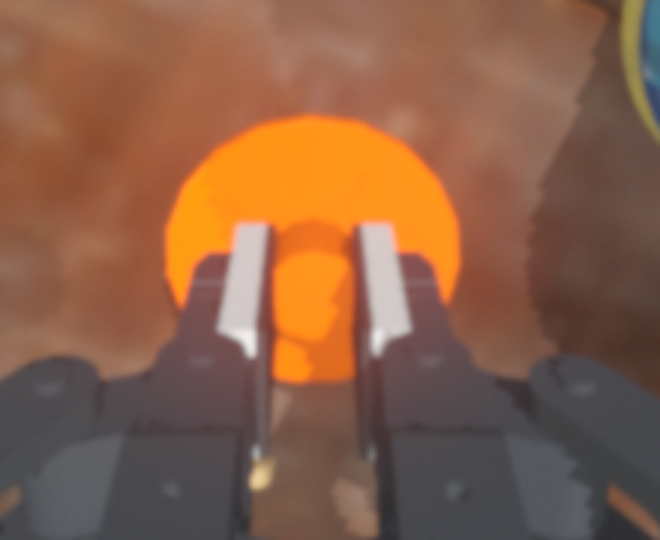

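The pads hold the boss squarely. I'll lift, then stop short of the housing to measure it.

>>> {"op": "step_arm", "data": {
  "targets": [
    {"delta_pos":[0,0,-2],"turn":[0,0,0],"grip":1},
    {"delta_pos":[0,0,-5],"turn":[0,0,0],"grip":1},
    {"delta_pos":[0,0,-9],"turn":[0,0,0],"grip":1},
    {"delta_pos":[1,-2,-12],"turn":[0,0,0],"grip":1},
    {"delta_pos":[3,-5,-12],"turn":[0,0,0],"grip":1},
    {"delta_pos":[5,-8,-12],"turn":[0,0,0],"grip":1},
    {"delta_pos":[6,-10,-12],"turn":[0,0,0],"grip":1},
    {"delta_pos":[6,-10,-12],"turn":[0,0,0],"grip":1},
    {"delta_pos":[6,-10,-12],"turn":[0,0,0],"grip":1},
    {"delta_pos":[6,-10,-12],"turn":[0,0,0],"grip":1}
  ]
}}

```text
clock: 5.08
eef_pos: [0.5357, -0.3422, 0.171]
tcp_rot: [0.979, 0.202, -0.0, 0.0]
contact_force: [-0.1, -1.0, -1.5]
opening: 0.0132
grip_force: 58.8
```

```bash
python3 look.py w4.png bore_mouth:.0615 cap_flange:.14 tool_grip:.066; python3 - <<'E'
from h import *
np.set_printoptions(precision=4,suppress=True)
s=sense();C=cam("wrist");pic,d=read_camera("wrist")
K,D,p,M=C
v,u=np.mgrid[0:420,0:560]
un=cv2.undistortPoints(np.stack([u,v],-1).reshape(-1,1,2).astype(float),K,D)[:,0]
P=p+(np.c_[un,np.ones(len(un))]*d.reshape(-1,1))@M.T
ok=(d.ravel()>0)&(np.hypot(P[:,0]-.592,P[:,1]+.317)<.06)
h,e=np.histogram(P[ok,2],np.arange(0.0,.1,.002));print([(round(a,3),b) for a,b in zip(e,h) if b>60])
for lo in(.054,):
    q=ok&(P[:,2]>lo)&(P[:,2]<.069); Q=P[q]; 
    z=np.median(Q[:,2]);print("z",z,len(Q))
    m=np.zeros(420*560,np.uint8);m[q&(abs(P[:,2]-z)<.003)]=255;m=m.reshape(420,560)
    cs,_=cv2.findContours(m,cv2.RETR_EXTERNAL,cv2.CHAIN_APPROX_NONE);c=max(cs,key=cv2.contourArea)
    w=P.reshape(420,560,3)[c[:,0,1],c[:,0,0]]
    (x,y),r=cv2.minEnclosingCircle((w[:,:2]*1000).astype(np.float32));print(x,y,r)
    A=np.c_[2*w[:,:2],np.ones(len(w))];o=np.linalg.lstsq(A,(w[:,:2]**2).sum(1),rcond=None)[0];print("fit",o[:2],np.sqrt(o[2]+o[0]**2+o[1]**2))
E
```

```text
5.0833 [ 0.5357 -0.3422  0.171 ] [ 0.9795  0.2016 -0.0001  0.0002] 0.013166405612211543 [-0.0577 -0.9929 -1.5021]
cam [ 0.6081 -0.3118  0.2906] [-0.2829 -0.1209 -0.9515]
bore_mouth [148. 272.] 0.88 [ 0.5874 -0.3183  0.0615] local cm [ 5.6926 -0.1635 10.9437]
cap_flange [264. 275.] 0.58 [ 0.5349 -0.3436  0.14  ] local cm [-0.1301  0.0944  3.0951]
[(np.float64(0.0), np.int64(368)), (np.float64(0.006), np.int64(295)), (np.float64(0.008), np.int64(1269)), (np.float64(0.01), np.int64(151)), (np.float64(0.012), np.int64(242)), (np.float64(0.014), np.int64(287)), (np.float64(0.022), np.int64(89)), (np.float64(0.04), np.int64(1347)), (np.float64(0.042), np.int64(1217)), (np.float64(0.044), np.int64(176)), (np.float64(0.046), np.int64(89)), (np.float64(0.054), np.int64(74)), (np.float64(0.056), np.int64(125)), (np.float64(0.06), np.int64(142)), (np.float64(0.062), np.int64(2299)), (np.float64(0.064), np.int64(902))]
z 0.06351413635699964 3602
587.7781372070312 -318.22003173828125 33.991268157958984
fit [ 0.5879 -0.3181] 0.03326868478900726
```

View pics/w4.png

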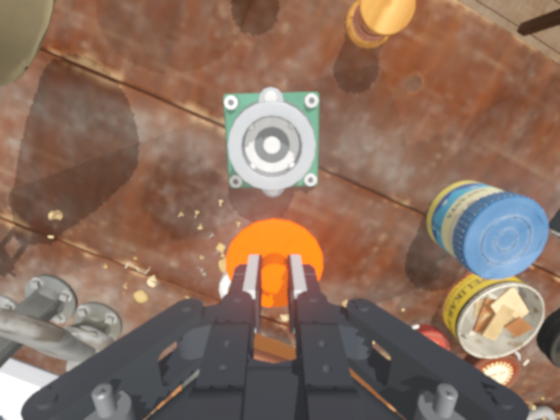

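Housing mouth at (272,148) px; the depth fit gives (0.5878, −0.3182, 0.0635) with radius 34 mm, as specified. Now I'll measure the cap's offset in the hand.

```bash
cat > capfit.py <<'E'
from h import *
np.set_printoptions(precision=4,suppress=True)
s=sense();C=cam("wrist");pic,d=read_camera("wrist")
hsv=cv2.cvtColor(pic,cv2.COLOR_RGB2HSV)
m=((hsv[...,0]>5)&(hsv[...,0]<20)&(hsv[...,1]>210)&(hsv[...,2]>180)).astype(np.uint8)
n,l,st,_=cv2.connectedComponentsWithStats(m);i=l[262-25,275];print(st[i])
c=max(cv2.findContours((l==i).astype(np.uint8),cv2.RETR_EXTERNAL,cv2.CHAIN_APPROX_NONE)[0],key=cv2.contourArea)[:,0]
c=c[c[:,1]<262]
for z in (s["eef_pos"][2]-.0277,s["eef_pos"][2]-.0297,):
    w=np.array([atz("wrist",(v,u),z,C) for u,v in c])
    for k in range(3):
        o=np.linalg.lstsq(np.c_[2*w[:,:2],np.ones(len(w))],(w[:,:2]**2).sum(1),rcond=None)[0];r=np.sqrt(o[2]+o[0]**2+o[1]**2)
        e=abs(np.hypot(*(w[:,:2]-o[:2]).T)-r);w=w[e<.0015]
    print(o[:2],r,len(w),"local",local(np.r_[o[:2]-s["eef_pos"][:2],0]))
dd=d[225:245,250:300];print("flange z",[atd("wrist",(v,u),d[v,u],C)[2]-s["eef_pos"][2] for v,u in((228,275),(240,245),(240,305),(235,275))])
b=np.array([.5878,-.3182,s["eef_pos"][2]]);print("bore local",local(b-s["eef_pos"]))
E
python3 capfit.py
```

```text
[ 228  225   95   81 3574]
[ 0.5437 -0.3399] 0.017522749490595766 29 local [ 0.8701  0.0614 -0.0001]
[ 0.5428 -0.3403] 0.017760561845005993 29 local [ 0.7754  0.0614 -0.0001]
flange z [np.float64(-0.02754387268296954), np.float64(-0.02871151046565093), np.float64(-0.02905982955754316), np.float64(-0.029387037075217948)]
bore local [ 5.7809 -0.2015 -0.0006]
```

```bash
python3 - <<'E'
from h import *
s=sense();C=cam("wrist");pic,d=read_camera("wrist")
p=s["eef_pos"];K,D,o,M=C
v,u=np.mgrid[0:420,0:560]
un=cv2.undistortPoints(np.stack([u,v],-1).reshape(-1,1,2).astype(float),K,D)[:,0]
P=(o+(np.c_[un,np.ones(len(un))]*d.reshape(-1,1))@M.T-p)
L=R.from_quat(s["tcp_rot"]).inv().apply(P)*100
c=pic.reshape(-1,3).astype(int)
ok=(c[:,0]>200)&(c[:,2]<70)&(L[:,2]>2.5)&(L[:,2]<3.2)&(np.hypot(L[:,0],L[:,1])<4)
Q=L[ok];print(len(Q),Q.min(0),Q.max(0))
A=np.c_[Q[:,:2],np.ones(len(Q))];print("plane",np.linalg.lstsq(A,Q[:,2],rcond=None)[0])
from scipy.spatial import ConvexHull
h=Q[ConvexHull(Q[:,:2]).vertices];h=h[h[:,0]>-.3]
from scipy.optimize import least_squares
f=least_squares(lambda a:np.hypot(h[:,0]-a[0],h[:,1]-a[1])-2.8,[0,0],loss='soft_l1',f_scale=.03);print(f.x,f.fun)
E
```

```text
3494 [-2.87516133 -2.66456194  2.51996398] [2.70325419 2.79469927 3.19848424]
plane [0.00317598 0.01526665 2.85095353]
[-0.13105529  0.03475558] [-0.10452681 -0.03011598 -0.00588222 -0.01653132 -0.02410653 -0.01858436
 -0.01458669 -0.00807639 -0.00063946  0.0134982   0.01897936  0.03626637
  0.02322979  0.01310385  0.00616367  0.00571177 -0.00536985  0.01842647
 -0.01141161 -0.00192246 -0.00508411 -0.01597935 -0.02560062 -0.02672982
  0.00613614 -0.04009045 -0.05054273]
```

>>> {"op": "step_arm", "data": {
  "targets": [
    {"delta_pos":[3,-0.24,0],"turn":[0,0,0],"grip":1},
    {"delta_pos":[5.91,-0.24,1],"turn":[0,0,0],"grip":1},
    {"delta_pos":[5.91,-0.24,3],"turn":[0,0,0],"grip":1},
    {"delta_pos":[5.91,-0.24,4],"turn":[0,0,0],"grip":1},
    {"delta_pos":[5.91,-0.24,4.8],"turn":[0,0,0],"grip":1},
    {"delta_pos":[5.91,-0.24,5.1],"turn":[0,0,0],"grip":1},
    {"delta_pos":[5.91,-0.24,5.4],"turn":[0,0,0],"grip":1},
    {"delta_pos":[5.91,-0.24,5.7],"turn":[0,0,0],"grip":1},
    {"delta_pos":[5.91,-0.24,5.9],"turn":[0,0,0],"grip":1},
    {"delta_pos":[5.91,-0.24,6.0],"turn":[0,0,0],"grip":1},
    {"delta_pos":[5.91,-0.24,6.0],"turn":[0,0,0],"grip":1},
    {"delta_pos":[5.91,-0.24,6.0],"turn":[0,0,0],"grip":1}
  ]
}}

```text
clock: 6.43
eef_pos: [0.5892, -0.3165, 0.1117]
tcp_rot: [0.98, 0.201, 0.0, 0.0]
contact_force: [-0.0, -0.3, -1.0]
opening: 0.0135
grip_force: 58.8
```

>>> {"op": "step_arm", "data": {
  "targets": [
    {"delta_pos":[-0.06,0.05,0.1],"turn":[0,0,0],"grip":1},
    {"delta_pos":[-0.06,0.05,0.2],"turn":[0,0,0],"grip":1},
    {"delta_pos":[-0.06,0.05,0.3],"turn":[0,0,0],"grip":1},
    {"delta_pos":[-0.06,0.05,0.4],"turn":[0,0,0],"grip":1},
    {"delta_pos":[-0.06,0.05,0.4],"turn":[0,0,0],"grip":1}
  ]
}}

```text
clock: 6.85
eef_pos: [0.5886, -0.3168, 0.1069]
tcp_rot: [0.979, 0.202, -0.0, -0.0]
contact_force: [-0.6, -0.3, -1.4]
opening: 0.0134
grip_force: 58.8
```

>>> {"op": "step_arm", "data": {
  "targets": [
    {"delta_pos":[0,0,0.1],"turn":[0,0,0],"grip":1},
    {"delta_pos":[0,0,0.1],"turn":[0,0,0],"grip":1},
    {"delta_pos":[0,0,0.2],"turn":[0,0,0],"grip":1},
    {"delta_pos":[0,0,0.2],"turn":[0,0,0],"grip":1}
  ]
}}

```text
clock: 7.18
eef_pos: [0.5887, -0.3169, 0.1051]
tcp_rot: [0.979, 0.201, -0.0, -0.0]
contact_force: [0.2, 0.3, -1.8]
opening: 0.0138
grip_force: 58.8
```

>>> {"op": "step_arm", "data": {
  "targets": [
    {"delta_pos":[0,0,0.1],"turn":[0,0,0],"grip":1},
    {"delta_pos":[0,0,0.1],"turn":[0,0,0],"grip":1},
    {"delta_pos":[0,0,0.15],"turn":[0,0,0],"grip":1},
    {"delta_pos":[0,0,0.15],"turn":[0,0,0],"grip":1}
  ]
}}

```text
clock: 7.52
eef_pos: [0.5888, -0.317, 0.1038]
tcp_rot: [0.979, 0.201, 0.0, 0.0]
contact_force: [-0.6, -0.6, 0.1]
opening: 0.0134
grip_force: 58.9
```

>>> {"op": "step_arm", "data": {
  "targets": [
    {"delta_pos":[0,0,0.05],"turn":[0,0,0],"grip":1},
    {"delta_pos":[0,0,0.05],"turn":[0,0,0],"grip":1},
    {"delta_pos":[0,0,0.05],"turn":[0,0,0],"grip":1}
  ]
}}

```text
clock: 7.77
eef_pos: [0.5888, -0.3171, 0.1035]
tcp_rot: [0.979, 0.201, 0.0, 0.0]
contact_force: [0.5, -0.9, 0.8]
opening: 0.0135
grip_force: 58.9
```

It's resting on the catches, so I'll release and rise.

>>> {"op": "step_arm", "data": {
  "targets": [
    {"delta_pos":[0,0,0],"turn":[0,0,0],"grip":2},
    {"delta_pos":[0,0,0],"turn":[0,0,0],"grip":2.8},
    {"delta_pos":[0,0,0],"turn":[0,0,0],"grip":3.6},
    {"delta_pos":[0,0,0],"turn":[0,0,0],"grip":3.6},
    {"delta_pos":[0,0,-1],"turn":[0,0,0],"grip":3.6},
    {"delta_pos":[0,0,-3],"turn":[0,0,0],"grip":3.6},
    {"delta_pos":[0,0,-6],"turn":[0,0,0],"grip":3.6},
    {"delta_pos":[-4,0,-8],"turn":[0,0,0],"grip":5},
    {"delta_pos":[-6,0,-8],"turn":[0,0,0],"grip":5},
    {"delta_pos":[-6,0,-8],"turn":[0,0,0],"grip":5},
    {"delta_pos":[-6,0,-8],"turn":[0,0,0],"grip":5}
  ]
}}

```text
clock: 8.68
eef_pos: [0.5332, -0.3414, 0.1846]
tcp_rot: [0.98, 0.201, 0.001, 0.001]
contact_force: [1.2, -0.3, -0.9]
opening: 0.05
grip_force: 0.0
```

```bash
python3 look.py w5.png bore_mouth:.0635 cap_boss:.081 cap_flange:.07 tool_grip:.066 tool_foot:0; cat > flange.py <<'E'
from h import *
from scipy.spatial import ConvexHull
from scipy.optimize import least_squares
np.set_printoptions(precision=4,suppress=True)
s=sense();C=cam("wrist");pic,d=read_camera("wrist");K,D,o,M=C
v,u=np.mgrid[0:420,0:560]
un=cv2.undistortPoints(np.stack([u,v],-1).reshape(-1,1,2).astype(float),K,D)[:,0]
P=o+(np.c_[un,np.ones(len(un))]*d.reshape(-1,1))@M.T
c=pic.reshape(-1,3).astype(int)
near=(np.hypot(P[:,0]-.588,P[:,1]+.318)<.05)
org=near&(c[:,0]>180)&(c[:,2]<80)&(P[:,2]>.05)
zt=P[org,2];h,e=np.histogram(zt,np.arange(.05,.1,.001));print([(round(a,3),int(b)) for a,b in zip(e,h) if b>15])
zf=e[np.argmax(h)]+.0005;Q=P[org&(abs(P[:,2]-zf)<.004)]
print("plane",np.linalg.lstsq(np.c_[Q[:,:2]-[.588,-.318],np.ones(len(Q))],Q[:,2],rcond=None)[0])
H=Q[ConvexHull(Q[:,:2]).vertices]
f=least_squares(lambda a:np.hypot(H[:,0]-a[0],H[:,1]-a[1])-.028,[.588,-.318],loss='soft_l1',f_scale=.0003);print("flange centre",f.x,abs(f.fun).mean())
g=near&(c.max(1)-c.min(1)<40)&(P[:,2]>.04)&(P[:,2]<.07);h,e=np.histogram(P[g,2],np.arange(.04,.07,.001));print("grey",[(round(a,3),int(b)) for a,b in zip(e,h) if b>15])
E
python3 flange.py
```

```text
8.6833 [ 0.5332 -0.3414  0.1846] [0.9797 0.2006 0.0005 0.0006] 0.050040383541301525 [ 1.2356 -0.3374 -0.9032]
cam [ 0.6055 -0.311   0.3044] [-0.2817 -0.1208 -0.9519]
cap_boss [147. 273.] 0.59 [ 0.5863 -0.3184  0.081 ] local cm [ 5.7893 -0.0098 10.3629]
cap_boss [292. 474.] 0.2 [ 0.5405 -0.5363  0.081 ] local cm [-7.0307 18.1952 10.3504]
cap_flange [145. 272.] 0.7 [ 0.5869 -0.3172  0.07  ] local cm [ 5.8916 -0.0866 11.4619]
cap_flange [269. 245.] 0.63 [ 0.4765 -0.3379  0.07  ] local cm [-5.0708 -2.5578 11.4641]
tool_grip [308. 238.] 0.56 [ 0.4326 -0.3466  0.066 ] local cm [-9.4442 -3.4877 11.8668]
tool_foot [273. 243.] 0.73 [ 0.4324 -0.3449  0.    ] local cm [-9.3847 -3.6475 18.4682]
tool_foot [292. 473.] 0.57 [ 0.5171 -0.6173  0.    ] local cm [-12.3863  24.7232  18.4409]
[(np.float64(0.072), 20), (np.float64(0.073), 383), (np.float64(0.074), 1271), (np.float64(0.075), 1250), (np.float64(0.076), 348), (np.float64(0.077), 30), (np.float64(0.087), 55), (np.float64(0.088), 212), (np.float64(0.089), 189), (np.float64(0.09), 22)]
plane [-0.0008  0.035   0.075 ]
flange centre [ 0.5858 -0.3186] 0.0013401264879907362
grey [(np.float64(0.04), 51), (np.float64(0.041), 94), (np.float64(0.042), 54), (np.float64(0.044), 20), (np.float64(0.045), 76), (np.float64(0.046), 59), (np.float64(0.061), 35), (np.float64(0.062), 237), (np.float64(0.063), 581), (np.float64(0.064), 297), (np.float64(0.065), 32)]
```

View pics/w5.png

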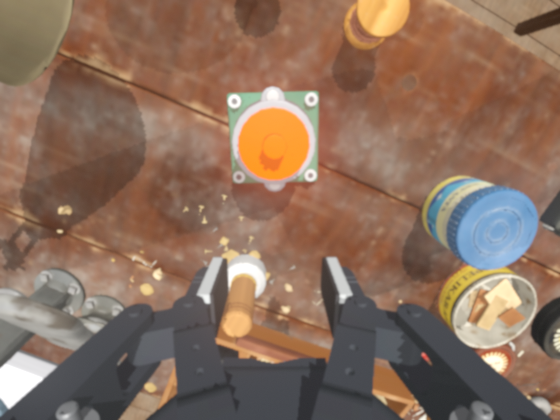

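Cap sits level in the bore, 7.5 mm proud, flange centre ≈ (275,145) px. Next I'll measure the tool by depth.

```bash
python3 - <<'E'
from h import *
np.set_printoptions(precision=4,suppress=True)
for n in("wrist","top"):
    s=sense();C=cam(n);pic,d=read_camera(n);K,D,o,M=C
    v,u=np.mgrid[0:420,0:560]
    un=cv2.undistortPoints(np.stack([u,v],-1).reshape(-1,1,2).astype(float),K,D)[:,0]
    P=o+(np.c_[un,np.ones(len(un))]*d.reshape(-1,1))@M.T
    q=(d.ravel()>0)&(np.hypot(P[:,0]-.436,P[:,1]+.349)<.035)
    for lo,hi in((.085,.103),(.04,.085),(.022,.032)):
        Q=P[q&(P[:,2]>lo)&(P[:,2]<hi)]
        if len(Q)>5:print(n,lo,len(Q),"median",np.median(Q,0),"mid",(Q.min(0)+Q.max(0))/2,np.ptp(Q,0))
s=sense();print(s["eef_pos"],local(np.array([.435,-.348,.0])-s["eef_pos"]))
E
```

```text
wrist 0.085 789 median [ 0.4386 -0.3466  0.0935] mid [ 0.4359 -0.3474  0.0903] [0.0267 0.028  0.0104]
wrist 0.04 742 median [ 0.4464 -0.3449  0.0656] mid [ 0.4405 -0.3473  0.0625] [0.018  0.028  0.0448]
wrist 0.022 561 median [ 0.4467 -0.3468  0.0254] mid [ 0.4379 -0.3485  0.027 ] [0.0396 0.0444 0.0099]
[ 0.5339 -0.3402  0.1829] [-9.3906 -3.1838 18.2894]
```

>>> {"op": "step_arm", "data": {
  "targets": [
    {"delta_pos":[-4,-1.5,0],"turn":[0,0,0],"grip":6.5},
    {"delta_pos":[-8,-3.2,0],"turn":[0,0,0],"grip":6.5},
    {"delta_pos":[-9.3,-3.2,0],"turn":[0,0,0],"grip":6.5},
    {"delta_pos":[-9.3,-3.2,0],"turn":[0,0,0],"grip":6.5},
    {"delta_pos":[-9.3,-3.2,3],"turn":[0,0,0],"grip":6.5},
    {"delta_pos":[-9.3,-3.2,6],"turn":[0,0,0],"grip":6.5},
    {"delta_pos":[-9.3,-3.2,9],"turn":[0,0,0],"grip":6.5},
    {"delta_pos":[-9.3,-3.2,11.4],"turn":[0,0,0],"grip":6.5},
    {"delta_pos":[-9.3,-3.2,11.4],"turn":[0,0,0],"grip":6.5},
    {"delta_pos":[-9.3,-3.2,11.4],"turn":[0,0,0],"grip":6.5},
    {"delta_pos":[-9.3,-3.2,11.4],"turn":[0,0,0],"grip":6.5}
  ]
}}

```text
clock: 10.05
eef_pos: [0.4368, -0.3487, 0.0707]
tcp_rot: [0.979, 0.202, 0.001, 0.001]
contact_force: [0.4, -0.3, -0.2]
opening: 0.0646
grip_force: 0.0
```

```bash
python3 look.py w6.png tool_grip:.066
```

```text
10.05 [ 0.4368 -0.3487  0.0707] [0.9794 0.2017 0.0006 0.0009] 0.06461016307016318 [ 0.4086 -0.2701 -0.202 ]
cam [ 0.509  -0.3181  0.1904] [-0.2813 -0.1221 -0.9518]
tool_grip [285. 272.] 0.76 [ 0.4377 -0.3476  0.066 ] local cm [ 0.1332 -0.0715  0.4696]
```

View pics/w6.png

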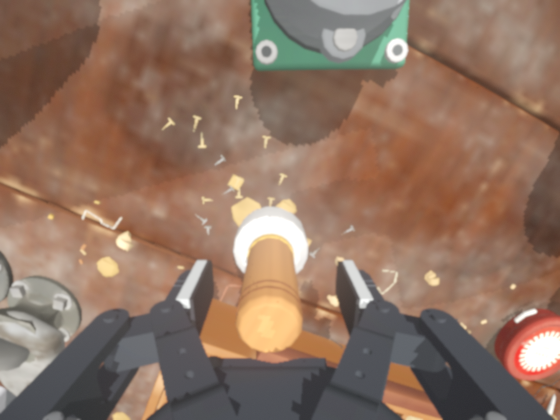

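The handle (271,290) is centred between the fingers (200 and 350). I'll close on it.

>>> {"op": "step_arm", "data": {
  "targets": [
    {"delta_pos":[0.03,-0.09,0.1],"turn":[0,0,0],"grip":4.5},
    {"delta_pos":[0.03,-0.09,0.1],"turn":[0,0,0],"grip":3.2},
    {"delta_pos":[0.03,-0.09,0.1],"turn":[0,0,0],"grip":2},
    {"delta_pos":[0.03,-0.09,0.1],"turn":[0,0,0],"grip":2},
    {"delta_pos":[0.03,-0.09,0.1],"turn":[0,0,0],"grip":2},
    {"delta_pos":[0.03,-0.09,0.1],"turn":[0,0,0],"grip":2},
    {"delta_pos":[0.03,-0.09,0.1],"turn":[0,0,0],"grip":2}
  ]
}}

```text
clock: 10.73
eef_pos: [0.4357, -0.3472, 0.0692]
tcp_rot: [0.979, 0.202, 0.0, 0.0]
contact_force: [-1.5, 1.8, 6.2]
opening: 0.0266
grip_force: 58.8
```

>>> {"op": "step_arm", "data": {
  "targets": [
    {"delta_pos":[0,0,-1],"turn":[0,0,0],"grip":2},
    {"delta_pos":[0,0,-4],"turn":[0,0,0],"grip":2},
    {"delta_pos":[0,0,-8],"turn":[0,0,0],"grip":2},
    {"delta_pos":[0,0,-11],"turn":[0,0,0],"grip":2},
    {"delta_pos":[3,1,-11],"turn":[0,0,0],"grip":2},
    {"delta_pos":[6,2,-11],"turn":[0,0,0],"grip":2},
    {"delta_pos":[9,3.3,-11],"turn":[0,0,0],"grip":2},
    {"delta_pos":[9,3.3,-11],"turn":[0,0,0],"grip":2},
    {"delta_pos":[9,3.3,-11],"turn":[0,0,0],"grip":2},
    {"delta_pos":[9,3.3,-11],"turn":[0,0,0],"grip":2}
  ]
}}

```text
clock: 11.57
eef_pos: [0.5306, -0.3413, 0.1779]
tcp_rot: [0.979, 0.202, -0.001, -0.001]
contact_force: [0.5, 0.1, -1.8]
opening: 0.0268
grip_force: 59.6
```

```bash
python3 look.py w7.png cap_boss:.082 cap_flange:.071 tool_foot:.11; python3 flange.py; python3 - <<'E'
from h import *
np.set_printoptions(precision=4,suppress=True)
s=sense();C=cam("wrist");pic,d=read_camera("wrist");K,D,o,M=C
v,u=np.mgrid[0:420,0:560]
un=cv2.undistortPoints(np.stack([u,v],-1).reshape(-1,1,2).astype(float),K,D)[:,0]
P=o+(np.c_[un,np.ones(len(un))]*d.reshape(-1,1))@M.T
L=R.from_quat(s["tcp_rot"]).inv().apply(P-s["eef_pos"])*100
q=(d.ravel()>0)&(np.hypot(L[:,0],L[:,1])<3.2)&(L[:,2]>3.7)&(L[:,2]<4.8)
Q=L[q];print("bell top",len(Q),Q.min(0),Q.max(0),np.median(Q,0))
from scipy.spatial import ConvexHull
from scipy.optimize import least_squares
H=Q[ConvexHull(Q[:,:2]).vertices];H=H[H[:,0]>0.3]
f=least_squares(lambda a:np.hypot(H[:,0]-a[0],H[:,1]-a[1])-2.4,[0,0],loss='soft_l1',f_scale=.03);print(f.x,f.fun)
print("target local",local(np.array([.5875,-.3182,0])-s["eef_pos"]))
E
```

```text
11.5667 [ 0.5306 -0.3413  0.1779] [ 0.9794  0.2018 -0.0006 -0.0006] 0.026774445216095958 [ 0.4501  0.0566 -1.8378]
cam [ 0.6031 -0.311   0.2974] [-0.284  -0.1198 -0.9513]
cap_boss [143. 276.] 0.9 [ 0.5875 -0.3184  0.082 ] local cm [6.1391 0.1415 9.5808]
cap_flange [142. 275.] 0.73 [ 0.5873 -0.3178  0.071 ] local cm [ 6.138   0.079  10.6825]
cap_flange [ 21. 369.] 0.69 [ 0.6887 -0.3451  0.071 ] local cm [14.3811  6.5842 10.6753]
tool_foot [241. 274.] 0.72 [ 0.528  -0.3423  0.11  ] local cm [-0.2783 -0.0109  6.7853]
tool_foot [294. 479.] 0.38 [ 0.5492 -0.5048  0.11  ] local cm [-4.7267 15.7599  6.7818]
[(np.float64(0.072), 23), (np.float64(0.073), 381), (np.float64(0.074), 1333), (np.float64(0.075), 1347), (np.float64(0.076), 389), (np.float64(0.077), 25), (np.float64(0.087), 63), (np.float64(0.088), 229), (np.float64(0.089), 175), (np.float64(0.09), 35)]
plane [0.001  0.0349 0.075 ]
flange centre [ 0.5888 -0.319 ] 0.0014202254025837415
grey [(np.float64(0.04), 63), (np.float64(0.041), 106), (np.float64(0.042), 46), (np.float64(0.044), 28), (np.float64(0.045), 86), (np.float64(0.046), 53), (np.float64(0.061), 31), (np.float64(0.062), 262), (np.float64(0.063), 609), (np.float64(0.064), 306), (np.float64(0.065), 25)]
bell top 1703 [-0.7818 -2.2991  3.7012] [2.2082 2.294  4.7998] [1.1666 0.0364 4.4125]
[-0.2507  0.0349] [-0.0508 -0.044  -0.015  -0.0138 -0.0009  0.0213 -0.009   0.0772  0.0234
  0.022   0.0319 -0.0188 -0.0272 -0.0329 -0.0071 -0.054 ]
target local [ 6.1863  0.059  17.8451]
```

View pics/w7.png

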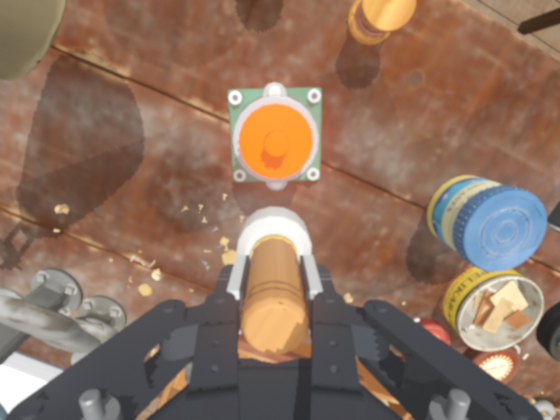

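>>> {"op": "step_arm", "data": {
  "targets": [
    {"delta_pos":[3,0.07,0],"turn":[0,0,0],"grip":2},
    {"delta_pos":[6.3,0.07,0],"turn":[0,0,0],"grip":2},
    {"delta_pos":[6.3,0.07,0],"turn":[0,0,0],"grip":2},
    {"delta_pos":[6.3,0.07,0.5],"turn":[0,0,0],"grip":2},
    {"delta_pos":[6.3,0.07,1.2],"turn":[0,0,0],"grip":2},
    {"delta_pos":[6.3,0.07,1.6],"turn":[0,0,0],"grip":2},
    {"delta_pos":[6.3,0.07,1.9],"turn":[0,0,0],"grip":2},
    {"delta_pos":[6.3,0.07,2.1],"turn":[0,0,0],"grip":2},
    {"delta_pos":[6.3,0.07,2.3],"turn":[0,0,0],"grip":2},
    {"delta_pos":[6.3,0.07,2.5],"turn":[0,0,0],"grip":2},
    {"delta_pos":[6.3,0.07,2.5],"turn":[0,0,0],"grip":2}
  ]
}}

```text
clock: 12.78
eef_pos: [0.589, -0.3177, 0.1529]
tcp_rot: [0.98, 0.201, -0.0, -0.0]
contact_force: [-0.4, -0.9, -3.1]
opening: 0.0263
grip_force: 59.7
```

>>> {"op": "step_arm", "data": {
  "targets": [
    {"delta_pos":[0,0,0.2],"turn":[0,0,0],"grip":2},
    {"delta_pos":[0,0,0.4],"turn":[0,0,0],"grip":2},
    {"delta_pos":[0,0,0.6],"turn":[0,0,0],"grip":2},
    {"delta_pos":[0,0,0.7],"turn":[0,0,0],"grip":2},
    {"delta_pos":[0,0,0.8],"turn":[0,0,0],"grip":2},
    {"delta_pos":[0,0,0.8],"turn":[0,0,0],"grip":2}
  ]
}}

```text
clock: 13.28
eef_pos: [0.5893, -0.3173, 0.1452]
tcp_rot: [0.979, 0.202, -0.0, -0.0]
contact_force: [-0.3, 1.4, -1.9]
opening: 0.0265
grip_force: 59.9
```

>>> {"op": "step_arm", "data": {
  "targets": [
    {"delta_pos":[0,0,0.05],"turn":[0,0,0],"grip":2},
    {"delta_pos":[0,0,0.1],"turn":[0,0,0],"grip":2},
    {"delta_pos":[0,0,0.15],"turn":[0,0,0],"grip":2},
    {"delta_pos":[0,0,0.15],"turn":[0,0,0],"grip":2}
  ]
}}

```text
clock: 13.62
eef_pos: [0.5895, -0.3175, 0.1443]
tcp_rot: [0.979, 0.202, 0.0, 0.0]
contact_force: [-2.1, 2.3, 3.3]
opening: 0.0262
grip_force: 60.3
```

>>> {"op": "step_arm", "data": {
  "targets": [
    {"delta_pos":[-0.07,-0.07,0.0],"turn":[0,0,0],"grip":2},
    {"delta_pos":[-0.07,-0.07,0.05],"turn":[0,0,0],"grip":2},
    {"delta_pos":[-0.07,-0.07,0.1],"turn":[0,0,0],"grip":2},
    {"delta_pos":[-0.07,-0.07,0.1],"turn":[0,0,0],"grip":2}
  ]
}}

```text
clock: 13.95
eef_pos: [0.5891, -0.3175, 0.1438]
tcp_rot: [0.979, 0.202, 0.001, 0.001]
contact_force: [-0.1, 1.1, 4.9]
opening: 0.0264
grip_force: 60.5
```

>>> {"op": "step_arm", "data": {
  "targets": [
    {"delta_pos":[0,-0.02,0.05],"turn":[0,0,0],"grip":2},
    {"delta_pos":[0,-0.02,0.1],"turn":[0,0,0],"grip":2},
    {"delta_pos":[0,-0.02,0.15],"turn":[0,0,0],"grip":2},
    {"delta_pos":[0,-0.02,0.15],"turn":[0,0,0],"grip":2}
  ]
}}

```text
clock: 14.28
eef_pos: [0.5891, -0.3175, 0.1425]
tcp_rot: [0.979, 0.202, 0.001, 0.001]
contact_force: [0.1, 1.3, 5.4]
opening: 0.0267
grip_force: 60.6
```

>>> {"op": "step_arm", "data": {
  "targets": [
    {"delta_pos":[0,-0.03,0.05],"turn":[0,0,0],"grip":2},
    {"delta_pos":[0,-0.03,0.1],"turn":[0,0,0],"grip":2},
    {"delta_pos":[0,-0.03,0.15],"turn":[0,0,0],"grip":2},
    {"delta_pos":[0,-0.03,0.2],"turn":[0,0,0],"grip":2},
    {"delta_pos":[0,-0.03,0.2],"turn":[0,0,0],"grip":2}
  ]
}}

```text
clock: 14.7
eef_pos: [0.5891, -0.3174, 0.1406]
tcp_rot: [0.979, 0.202, 0.001, 0.001]
contact_force: [-0.0, 1.1, 6.1]
opening: 0.0267
grip_force: 60.5
```

>>> {"op": "step_arm", "data": {
  "targets": [
    {"delta_pos":[0,-0.03,0.05],"turn":[0,0,0],"grip":2},
    {"delta_pos":[0,-0.03,0.1],"turn":[0,0,0],"grip":2},
    {"delta_pos":[0,-0.03,0.15],"turn":[0,0,0],"grip":2},
    {"delta_pos":[0,-0.03,0.2],"turn":[0,0,0],"grip":2},
    {"delta_pos":[0,-0.03,0.2],"turn":[0,0,0],"grip":2}
  ]
}}

```text
clock: 15.12
eef_pos: [0.589, -0.3173, 0.1387]
tcp_rot: [0.979, 0.202, 0.001, 0.001]
contact_force: [0.9, 0.3, 6.3]
opening: 0.0266
grip_force: 60.5
```

>>> {"op": "step_arm", "data": {
  "targets": [
    {"delta_pos":[0,0,0.05],"turn":[0,0,0],"grip":2},
    {"delta_pos":[0,0,0.1],"turn":[0,0,0],"grip":2},
    {"delta_pos":[0,0,0.15],"turn":[0,0,0],"grip":2},
    {"delta_pos":[0,0,0.2],"turn":[0,0,0],"grip":2},
    {"delta_pos":[0,0,0.2],"turn":[0,0,0],"grip":2}
  ]
}}

```text
clock: 15.53
eef_pos: [0.589, -0.3173, 0.1367]
tcp_rot: [0.979, 0.201, 0.001, 0.001]
contact_force: [1.0, 1.6, 6.4]
opening: 0.0265
grip_force: 60.5
```

>>> {"op": "step_arm", "data": {
  "targets": [
    {"delta_pos":[0,0,0.05],"turn":[0,0,0],"grip":2},
    {"delta_pos":[0,0,0.1],"turn":[0,0,0],"grip":2},
    {"delta_pos":[0,0,0.15],"turn":[0,0,0],"grip":2},
    {"delta_pos":[0,0,0.2],"turn":[0,0,0],"grip":2},
    {"delta_pos":[0,0,0.2],"turn":[0,0,0],"grip":2}
  ]
}}

```text
clock: 15.95
eef_pos: [0.5891, -0.3174, 0.1352]
tcp_rot: [0.979, 0.201, 0.001, 0.001]
contact_force: [-0.1, 1.8, 7.9]
opening: 0.0265
grip_force: 60.8
```

Force is starting to rise, so I'm taking smaller steps.

>>> {"op": "step_arm", "data": {
  "targets": [
    {"delta_pos":[0,-0.02,0.05],"turn":[0,0,0],"grip":2},
    {"delta_pos":[0,-0.02,0.1],"turn":[0,0,0],"grip":2},
    {"delta_pos":[0,-0.02,0.1],"turn":[0,0,0],"grip":2}
  ]
}}

```text
clock: 16.2
eef_pos: [0.5892, -0.3174, 0.1347]
tcp_rot: [0.979, 0.202, 0.001, 0.002]
contact_force: [-1.0, 0.4, 9.4]
opening: 0.0265
grip_force: 61.0
```

>>> {"op": "step_arm", "data": {
  "targets": [
    {"delta_pos":[-0.02,-0.02,0.05],"turn":[0,0,0],"grip":2},
    {"delta_pos":[-0.02,-0.02,0.1],"turn":[0,0,0],"grip":2},
    {"delta_pos":[-0.02,-0.02,0.1],"turn":[0,0,0],"grip":2}
  ]
}}

```text
clock: 16.45
eef_pos: [0.5892, -0.3174, 0.1342]
tcp_rot: [0.979, 0.202, 0.002, 0.002]
contact_force: [-1.1, 1.1, 12.0]
opening: 0.0267
grip_force: 61.2
```

>>> {"op": "step_arm", "data": {
  "targets": [
    {"delta_pos":[-0.02,-0.02,0.05],"turn":[0,0,0],"grip":2},
    {"delta_pos":[-0.02,-0.02,0.1],"turn":[0,0,0],"grip":2},
    {"delta_pos":[-0.02,-0.02,0.1],"turn":[0,0,0],"grip":2}
  ]
}}

```text
clock: 16.7
eef_pos: [0.5892, -0.3175, 0.1337]
tcp_rot: [0.979, 0.202, 0.002, 0.002]
contact_force: [-1.1, 2.4, 14.2]
opening: 0.0268
grip_force: 61.4
```

>>> {"op": "step_arm", "data": {
  "targets": [
    {"delta_pos":[-0.02,-0.04,0.05],"turn":[0,0,0],"grip":2},
    {"delta_pos":[-0.02,-0.04,0.08],"turn":[0,0,0],"grip":2},
    {"delta_pos":[-0.02,-0.04,0.08],"turn":[0,0,0],"grip":2}
  ]
}}

```text
clock: 16.95
eef_pos: [0.5891, -0.3174, 0.1334]
tcp_rot: [0.979, 0.202, 0.002, 0.003]
contact_force: [-1.1, 1.6, 16.0]
opening: 0.0264
grip_force: 61.5
```

>>> {"op": "step_arm", "data": {
  "targets": [
    {"delta_pos":[-0.02,-0.03,0.05],"turn":[0,0,0],"grip":2},
    {"delta_pos":[-0.02,-0.03,0.08],"turn":[0,0,0],"grip":2},
    {"delta_pos":[-0.02,-0.03,0.08],"turn":[0,0,0],"grip":2}
  ]
}}

```text
clock: 17.2
eef_pos: [0.5871, -0.3162, 0.1293]
tcp_rot: [0.979, 0.202, 0.0, 0.001]
contact_force: [0.9, -2.7, 2.1]
opening: 0.027
grip_force: 60.2
```

Clicked: the force dropped and the tool moved 4 mm. I'll keep pushing gently until the flange meets the housing.

>>> {"op": "step_arm", "data": {
  "targets": [
    {"delta_pos":[0.05,0.1,0.05],"turn":[0,0,0],"grip":2},
    {"delta_pos":[0.05,0.1,0.1],"turn":[0,0,0],"grip":2},
    {"delta_pos":[0.05,0.1,0.15],"turn":[0,0,0],"grip":2},
    {"delta_pos":[0.05,0.1,0.15],"turn":[0,0,0],"grip":2}
  ]
}}

```text
clock: 17.53
eef_pos: [0.5877, -0.3165, 0.1287]
tcp_rot: [0.979, 0.202, -0.0, 0.0]
contact_force: [-4.0, 3.0, 13.2]
opening: 0.0267
grip_force: 61.1
```

>>> {"op": "step_arm", "data": {
  "targets": [
    {"delta_pos":[-0.07,-0.1,0.0],"turn":[0,0,0],"grip":2},
    {"delta_pos":[-0.07,-0.1,0.04],"turn":[0,0,0],"grip":2},
    {"delta_pos":[-0.07,-0.1,0.08],"turn":[0,0,0],"grip":2},
    {"delta_pos":[-0.07,-0.1,0.08],"turn":[0,0,0],"grip":2}
  ]
}}

```text
clock: 17.87
eef_pos: [0.5875, -0.3164, 0.1286]
tcp_rot: [0.979, 0.202, 0.001, 0.001]
contact_force: [-2.5, 2.0, 13.8]
opening: 0.0269
grip_force: 61.2
```

```bash
python3 - <<'E'
from h import *
np.set_printoptions(precision=4,suppress=True)
pic,d=read_camera("scene");save(pic,"s1.png")
i=pic[150:290,190:350,::-1];cv2.imwrite("pics/s1c.png",cv2.resize(i,None,fx=4.5,fy=4.2,interpolation=cv2.INTER_CUBIC))
C=cam("wrist");pic,d=read_camera("wrist");K,D,o,M=C
v,u=np.mgrid[0:420,0:560]
un=cv2.undistortPoints(np.stack([u,v],-1).reshape(-1,1,2).astype(float),K,D)[:,0]
P=o+(np.c_[un,np.ones(len(un))]*d.reshape(-1,1))@M.T
c=pic.reshape(-1,3).astype(int);n=np.hypot(P[:,0]-.588,P[:,1]+.318)
for nm,q in(("orange",(c[:,0]>150)&(c[:,2]<80)&(n<.03)),("grey",(c.max(1)-c.min(1)<40)&(n>.0285)&(n<.034))):
    h,e=np.histogram(P[q,2],np.arange(.03,.1,.001));print(nm,[(round(float(a),3),int(b)) for a,b in zip(e,h) if b>5])
E
```

```text
orange []
grey [(0.03, 9), (0.031, 10), (0.032, 19), (0.033, 9), (0.034, 23), (0.035, 18), (0.036, 17), (0.037, 14), (0.038, 24), (0.039, 23), (0.04, 19), (0.041, 17), (0.042, 22), (0.043, 26), (0.044, 24), (0.045, 17), (0.046, 19), (0.047, 25), (0.048, 28), (0.049, 18), (0.05, 18), (0.051, 35), (0.052, 69), (0.053, 336), (0.054, 649), (0.055, 197), (0.056, 8)]
```

View pics/s1c.png

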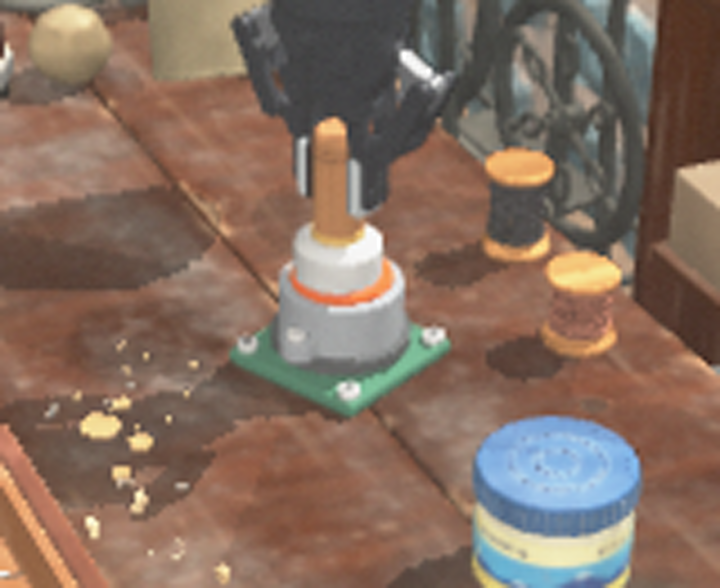

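It looks seated: orange rim on grey housing, housing top now at z = 0.054. A bit more force, still under 25 N, will make sure.

>>> {"op": "step_arm", "data": {
  "targets": [
    {"delta_pos":[-0.05,-0.07,0.05],"turn":[0,0,0],"grip":2},
    {"delta_pos":[-0.05,-0.07,0.1],"turn":[0,0,0],"grip":2},
    {"delta_pos":[-0.05,-0.07,0.15],"turn":[0,0,0],"grip":2},
    {"delta_pos":[-0.05,-0.07,0.15],"turn":[0,0,0],"grip":2}
  ]
}}

```text
clock: 18.3
eef_pos: [0.5874, -0.3163, 0.1283]
tcp_rot: [0.979, 0.202, 0.001, 0.002]
contact_force: [-1.9, 2.4, 16.8]
opening: 0.0264
grip_force: 61.7
```

>>> {"op": "step_arm", "data": {
  "targets": [
    {"delta_pos":[-0.04,-0.06,0.05],"turn":[0,0,0],"grip":2},
    {"delta_pos":[-0.04,-0.06,0.1],"turn":[0,0,0],"grip":2},
    {"delta_pos":[-0.04,-0.06,0.15],"turn":[0,0,0],"grip":2},
    {"delta_pos":[-0.04,-0.06,0.15],"turn":[0,0,0],"grip":2}
  ]
}}

```text
clock: 18.63
eef_pos: [0.5873, -0.3163, 0.1279]
tcp_rot: [0.979, 0.202, 0.002, 0.002]
contact_force: [-2.5, 2.2, 22.9]
opening: 0.0263
grip_force: 62.2
```

Enough force; now I'll lift off and look.

>>> {"op": "step_arm", "data": {
  "targets": [
    {"delta_pos":[0.05,0.1,-0.4],"turn":[0,0,0],"grip":2},
    {"delta_pos":[0.1,0.2,-0.9],"turn":[0,0,0],"grip":2},
    {"delta_pos":[0.1,0.2,-1.5],"turn":[0,0,0],"grip":2},
    {"delta_pos":[0.1,0.2,-2.3],"turn":[0,0,0],"grip":2},
    {"delta_pos":[0.1,0.2,-3.5],"turn":[0,0,0],"grip":2},
    {"delta_pos":[0.1,0.2,-6],"turn":[0,0,0],"grip":2},
    {"delta_pos":[-3,0.2,-6],"turn":[0,0,0],"grip":2},
    {"delta_pos":[-6,0.2,-6],"turn":[0,0,0],"grip":2},
    {"delta_pos":[-6,0.2,-6],"turn":[0,0,0],"grip":2},
    {"delta_pos":[-6,0.2,-6],"turn":[0,0,0],"grip":2}
  ]
}}

```text
clock: 19.47
eef_pos: [0.5299, -0.341, 0.184]
tcp_rot: [0.98, 0.2, -0.0, -0.0]
contact_force: [0.6, -0.1, -2.6]
opening: 0.0267
grip_force: 59.7
```

```bash
sed -i 's/g=near&.*/n=np.hypot(P[:,0]-.588,P[:,1]+.318);g=(n>.029)\&(n<.034)\&(P[:,2]>.04)\&(P[:,2]<.07);h,e=np.histogram(P[g,2],np.arange(.04,.07,.001));print("grey",[(round(a,3),int(b)) for a,b in zip(e,h) if b>15]);r=P[org\&(n>.012)\&(n<.027)];a=np.degrees(np.arctan2(r[:,1]+.318,r[:,0]-.588))\/\/45;print("sectors",[round(float(np.median(r[a==k,2])),4) for k in range(-4,4)]);t=P[g\&(abs(P[:,2]-.0575)<.006)];a=np.degrees(np.arctan2(t[:,1]+.318,t[:,0]-.588))\/\/45;print("housing",[round(float(np.median(t[a==k,2])),4) for k in range(-4,4)])/' flange.py; python3 flange.py 2>&1; python3 look.py w8.png cap_flange:.056 tool_foot:.11
```

```text
Traceback (most recent call last):
  File "flange.py", line 11, in <module>
    orn=np.hypot(P[:,0]-.588,P[:,1]+.318);g=(n>.029)&(n<.034)&(P[:,2]>.04)&(P[:,2]<.07);h,e=np.histogram(P[g,2],np.arange(.04,.07,.001));print("grey",[(round(a,3),int(b)) for a,b in zip(e,h) if b>15]);r=P[org&(n>.012)&(n<.027)];a=np.degrees(np.arctan2(r[:,1]+.318,r[:,0]-.588))//45;print("sectors",[round(float(np.median(r[a==k,2])),4) for k in range(-4,4)]);t=P[g&(abs(P[:,2]-.0575)<.006)];a=np.degrees(np.arctan2(t[:,1]+.318,t[:,0]-.588))//45;print("housing",[round(float(np.median(t[a==k,2])),4) for k in range(-4,4)])
                                             ^
NameError: name 'n' is not defined. Did you mean: 'np'?
19.5167 [ 0.5308 -0.3406  0.1839] [0.9796 0.2009 0.0002 0.    ] 0.026684863472805888 [-0.1246  0.0346 -1.7486]
cam [ 0.6032 -0.3103  0.3036] [-0.2824 -0.12   -0.9518]
cap_flange [138. 276.] 0.84 [ 0.5892 -0.3176  0.056 ] local cm [ 6.2682  0.1899 12.796 ]
cap_flange [238. 274.] 0.55 [ 0.5072 -0.3509  0.056 ] local cm [-2.5762  0.0152 12.792 ]
tool_foot [239. 274.] 0.75 [ 0.5275 -0.3426  0.11  ] local cm [-0.3787  0.0502  7.393 ]
```

View pics/w8.png

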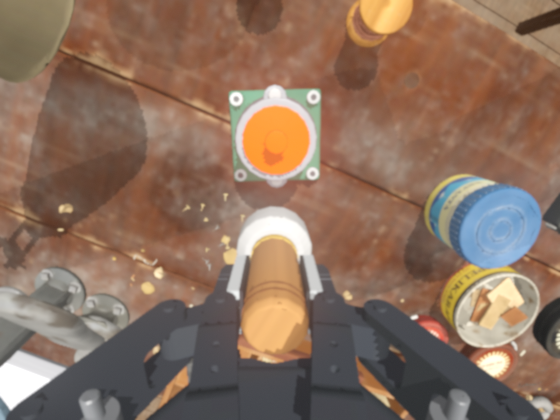

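The cap sits in the housing (276,140). Next is a numeric check of flange height against the housing, per sector.

```bash
python3 - <<'E'
from h import *
for rep in range(2):
    C=cam("wrist");pic,d=read_camera("wrist");K,D,o,M=C
    v,u=np.mgrid[0:420,0:560]
    un=cv2.undistortPoints(np.stack([u,v],-1).reshape(-1,1,2).astype(float),K,D)[:,0]
    P=o+(np.c_[un,np.ones(len(un))]*d.reshape(-1,1))@M.T
    c=pic.reshape(-1,3).astype(int);x=P[:,:2]-[.588,-.318];n=np.hypot(*x.T);a=np.degrees(np.arctan2(x[:,1],x[:,0]))//45
    og=(c[:,0]>180)&(c[:,2]<80)&(n>.012)&(n<.027)&(P[:,2]>.045)
    gr=(c.max(1)-c.min(1)<50)&(n>.0285)&(n<.034)&(P[:,2]>.049)
    for m in(og,gr):
        print([(round(float(np.median(P[m&(a==k),2])),4),int((m&(a==k)).sum())) for k in range(-4,4) if (m&(a==k)).any()])
        print(" plane",np.round(np.linalg.lstsq(np.c_[x[m],np.ones(m.sum())],P[m,2],rcond=None)[0],4))
E
```

```text
[(0.0595, 319), (0.0595, 319), (0.0596, 328), (0.0595, 334), (0.0596, 342), (0.0596, 330), (0.0595, 333), (0.0596, 327)]
 plane [0.0718 0.0384 0.0604]
[(0.0555, 133), (0.0552, 155), (0.0553, 171), (0.0554, 172), (0.0555, 193), (0.0555, 194), (0.0554, 178), (0.0554, 147)]
 plane [-0.0007  0.0023  0.0554]
[(0.0595, 320), (0.0596, 318), (0.0594, 329), (0.0593, 333), (0.0596, 348), (0.0594, 333), (0.0595, 328), (0.0595, 329)]
 plane [0.1246 0.0687 0.0611]
[(0.0554, 138), (0.0554, 154), (0.0554, 172), (0.0554, 179), (0.0553, 195), (0.0556, 191), (0.0554, 180), (0.0554, 144)]
 plane [0.0005 0.0001 0.0554]
```

The flange top is 4.1 mm above the housing face in every sector, so it is fully home and level. Now I'll return the tool to its original spot.

>>> {"op": "step_arm", "data": {
  "targets": [
    {"delta_pos":[-4,-1.5,0],"turn":[0,0,0],"grip":2},
    {"delta_pos":[-7.5,-3.15,0],"turn":[0,0,0],"grip":2},
    {"delta_pos":[-9,-3.15,2],"turn":[0,0,0],"grip":2},
    {"delta_pos":[-9,-3.15,5],"turn":[0,0,0],"grip":2},
    {"delta_pos":[-9,-3.15,8],"turn":[0,0,0],"grip":2},
    {"delta_pos":[-9,-3.15,10],"turn":[0,0,0],"grip":2},
    {"delta_pos":[-9,-3.15,10.7],"turn":[0,0,0],"grip":2},
    {"delta_pos":[-9,-3.15,11],"turn":[0,0,0],"grip":2},
    {"delta_pos":[-9,-3.15,11.2],"turn":[0,0,0],"grip":2},
    {"delta_pos":[-9,-3.15,11.2],"turn":[0,0,0],"grip":2}
  ]
}}

```text
clock: 20.6
eef_pos: [0.4367, -0.3475, 0.0724]
tcp_rot: [0.979, 0.202, 0.0, 0.001]
contact_force: [0.8, -0.0, -1.8]
opening: 0.0269
grip_force: 59.8
```

>>> {"op": "step_arm", "data": {
  "targets": [
    {"delta_pos":[0,0,0.1],"turn":[0,0,0],"grip":2},
    {"delta_pos":[0,0,0.2],"turn":[0,0,0],"grip":2},
    {"delta_pos":[0,0,0.25],"turn":[0,0,0],"grip":2},
    {"delta_pos":[0,0,0.25],"turn":[0,0,0],"grip":2}
  ]
}}

```text
clock: 20.93
eef_pos: [0.4361, -0.3471, 0.0694]
tcp_rot: [0.979, 0.202, 0.0, 0.0]
contact_force: [-0.5, -0.8, -2.7]
opening: 0.0268
grip_force: 59.8
```

>>> {"op": "step_arm", "data": {
  "targets": [
    {"delta_pos":[0,0,0.05],"turn":[0,0,0],"grip":2},
    {"delta_pos":[0,0,0.1],"turn":[0,0,0],"grip":2},
    {"delta_pos":[0,0,0.1],"turn":[0,0,0],"grip":2},
    {"delta_pos":[0,0,0.1],"turn":[0,0,0],"grip":2}
  ]
}}

```text
clock: 21.27
eef_pos: [0.4362, -0.3472, 0.0692]
tcp_rot: [0.979, 0.202, 0.0, 0.0]
contact_force: [-2.5, 3.4, 9.0]
opening: 0.0269
grip_force: 60.9
```

On the bench. I'll back off slightly and release.

>>> {"op": "step_arm", "data": {
  "targets": [
    {"delta_pos":[0,0,-0.08],"turn":[0,0,0],"grip":2},
    {"delta_pos":[0,0,-0.08],"turn":[0,0,0],"grip":3},
    {"delta_pos":[0,0,-0.08],"turn":[0,0,0],"grip":4},
    {"delta_pos":[0,0,-0.08],"turn":[0,0,0],"grip":6},
    {"delta_pos":[0,0,-0.08],"turn":[0,0,0],"grip":6},
    {"delta_pos":[0,0,-0.08],"turn":[0,0,0],"grip":6},
    {"delta_pos":[0,0,-2],"turn":[0,0,0],"grip":6},
    {"delta_pos":[0,0,-5],"turn":[0,0,0],"grip":6},
    {"delta_pos":[0,0,-9],"turn":[0,0,0],"grip":6},
    {"delta_pos":[0,0,-12],"turn":[0,0,0],"grip":6},
    {"delta_pos":[0,0,-12],"turn":[0,0,0],"grip":6},
    {"delta_pos":[0,0,-12],"turn":[0,0,0],"grip":6}
  ]
}}

```text
clock: 22.27
eef_pos: [0.4369, -0.3481, 0.1903]
tcp_rot: [0.979, 0.202, 0.001, 0.002]
contact_force: [-0.9, 0.3, -0.9]
opening: 0.0598
grip_force: 0.0
```

```bash
python3 - <<'E'
from h import *
np.set_printoptions(precision=4,suppress=True)
s=sense();C=cam("wrist");pic,d=read_camera("wrist");K,D,o,M=C
v,u=np.mgrid[0:420,0:560]
un=cv2.undistortPoints(np.stack([u,v],-1).reshape(-1,1,2).astype(float),K,D)[:,0]
P=o+(np.c_[un,np.ones(len(un))]*d.reshape(-1,1))@M.T
q=(d.ravel()>0)&(np.hypot(P[:,0]-.436,P[:,1]+.349)<.035)
for lo,hi in((.085,.103),(.022,.032)):
    Q=P[q&(P[:,2]>lo)&(P[:,2]<hi)];print(len(Q),(Q.min(0)+Q.max(0))/2,np.ptp(Q,0))
print(s["clock"],s["eef_pos"],s["contact_force"])
for k,z in (("tool_foot",0),("tool_grip",.066),("jar",0),("red_tin",0),("yellow_tin",0)):
    pass
pic,_=read_camera("scene")
for k,z in (("tool_foot",0),("tool_grip",.066),("jar",0),("red_tin",0),("spool_red",0),("black_spool",0)):
    for r in pinpoint(k,"scene")[:1]: print(k,atz("scene",r["at"],z))
E
```

```text
953 [ 0.435  -0.3477  0.0904] [0.0279 0.0275 0.0108]
671 [ 0.437  -0.3478  0.0269] [0.0416 0.0455 0.0099]
22.2667 [ 0.4369 -0.3481  0.1903] [-0.8509  0.2806 -0.9036]
tool_foot [ 0.4385 -0.3492  0.    ]
tool_grip [ 0.4368 -0.341   0.066 ]
jar [ 0.5975 -0.5352  0.    ]
red_tin [ 0.4405 -0.5847  0.    ]
spool_red [ 0.7107 -0.3549  0.    ]
black_spool [ 0.7375 -0.266   0.    ]
```

The tool is standing upright and everything else is where it was.

```bash
python3 -c "
from station import *
print(job_done())"
```

```text
the job is handed in; nothing more can be done
None
```

The cap clicked home with the tool at a push of about 25 N at most and sits flush all round, the tool stands upright back at its original spot, and the job is handed in at about 22 s; no verdict was returned.

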